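# Nip a pine offcut in the sprung slide vise by feel

## Task

Clamp the longer of the two flat pale pine offcuts in the slide vise: lay it lengthwise between the jaws, flat on the base and centred across them. Then push the moving jaw along by its upright handle until you feel the offcut seat against the sprung pad of the fixed jaw and the pad give a little, so that it stays nipped when you let go. Press gently, do not ram it, and leave the shorter offcut where it lies.

Things in the scene. Friction and masses are not known exactly. Their poses are not given: they have to be found in the camera images.
- long_offcut: the longer flat pale pine offcut, a loose rectangular piece 45 mm wide (its x), 115 mm long (its y), 19 mm thick (z), about 50 g; origin at the centre of its underside. A shorter offcut and a pine wedge lie near it, and which of them lies where changes
- short_offcut: the shorter flat pale pine offcut, 38 mm (its x) by 75 mm (its y) by 22 mm high; origin at the centre of its underside; to be left alone
- slide_vise: slide vise of dark steel with grey jaws, fixed to the saw table; base plate 90 mm (its x) by 270 mm (its y), 12 mm thick. Origin at the centre of the base's underside; its y axis runs along the slide, from the moving jaw towards the fixed jaw, z up. Offcuts lie on the base's top, 12 mm above the origin, between the jaw faces; nothing stands beside them
- fixed_jaw: the fixed jaw at the vise's +y end, a grey block 80 mm wide, 30 mm high on the base, with a steel pad in front of it on springs. Origin on the free pad's working face, at the base's top, midway across: 110 mm from the vise's origin along the vise's y; axes as the vise's. The pad gives up to 6 mm towards +y, about 1.5 N for each mm, then stops hard
- moving_jaw (a joint): travel of the moving jaw towards the fixed jaw, 0 to 0.12 m (0 to 0.03 at the start); its working face lies at y = -0.075 m + this value in the vise's frame. A grey block 80 mm wide, 30 mm thick, its top 42 mm above the table. It takes 6 N to slide and stays where it is left, against the pad's springs too: pushing takes 6 N, with the pad 3 mm in about 10.5 N, with the pad fully in 15 N
- jaw_handle (a point): middle of the upright round steel handle on top of the moving jaw, 72 mm above the table: a post 24 mm thick from 42 to 94 mm above the table, 15 mm behind the jaw's working face; axes as the vise's

How it is judged (in metres and radians):
At the end, for the whole second after the job is handed in: The longer offcut lies at rest flat on the vise's base, lengthwise within 10 degrees, centred across the jaws within 25 mm, and nipped: both the moving jaw and the fixed jaw's pad still press on it with more than 1 N after it is let go (z of long_offcut in the frame of slide_vise between 0.008 and 0.016 m and x of long_offcut in the frame of slide_vise between -0.025 and 0.025 m and angle between the y axis of long_offcut and the y axis of slide_vise, either way round below 0.18 rad and linear speed of long_offcut below 0.01 m/s and contact force between each of moving_jaw, fixed_jaw and long_offcut above 1 N); the robot touches nothing.
It fails at once if the offcut is rammed: more than 50 N between it and the fixed jaw's pad (contact force between fixed_jaw and long_offcut above 50 N).
It fails at once if the shorter offcut is moved by more than 30 mm (distance of short_offcut from where it was at the start of the episode above 0.03 m).
It also fails if it takes over 51 s, if anything falls off the work surface, if the arm or the gripper's body presses on something with over 40 N, if the wrist force passes 120 N, or if a joint passes its speed limit or range.

## Robot

A 6-joint arm with a two-finger parallel gripper is mounted at the origin on a cart in front of the work surface, level with it; the furniture and walls round the work are solid. World frame = base frame: x ahead of the robot, y to its left, z up, the work surface at z = 0. Lengths are in m, angles in degrees, forces in N, time in s.
With the tool pointing down it reaches from about 0.3 to 0.95 m from the base axis. Payload 3.1 kg.
Tool frame: the origin (TCP) lies on the centre line of the jaws, within the pads' length; the fingertips stand 22 mm ahead of it and the grasp point (between the pads) lies 3 mm ahead of it (bot.tip_reach is the distance from the TCP to the fingertips, in m); z points along the fingers, y is the direction in which the jaws open and shut (so a half turn about z gives the same grasp; the last joint's range is limited). The gripper opens to 85 mm and grips with 20 to 120 N. Pads are 22 mm wide; open, the fingers measure 114 mm over their backs; the gripper's body (76 mm by 85 mm) begins 54 mm behind the grasp point. The pads swing forward as they close: fully open they stand 13 mm farther back than shut.
Start: joints at [-77.218, 17.653, 93.61, -0, 68.738, -3.994], TCP at [0.18, -0.598, 0.253] pointing down, gripper open.
Joint ranges: [-175.34, 175.34], [-45.06, 112.39], [2.9, 150.54], [-68.45, 248.45], [3.09, 151.38], [-168.51, 168.51]. Speed limits (degrees/s): [159.86, 159.86, 180, 180, 180, 180].

## Interface

Orientations are given as [roll, pitch, yaw] about the fixed x, y, z axes, in that order (R = Rz(yaw) Ry(pitch) Rx(roll)).
In Python, from bench import bot, snapshot, order gives the robot as it stands.
- The arm moves only by the tool step_arm, never from a script. Its arguments are lists of equal length, an entry for each row: "delta_pos": the shift along the tool's x, y, z in m, a list of three; "roll": the turn about the tool's z in degrees; "grip": the finger opening in m, from 0 to 0.0854. A call has 1 to 5 rows; each row is the pose to reach, as a shift and turn from the pose commanded when the call began, along the tool's axes at that moment; what a row does not reach only later rows make up. A row lasts 1/8 s, in which the tool goes at most 62.5 mm and 10.7 degrees, less where a joint would pass 70% of its speed; a pose out of reach is approached as far as the arm can. A call with a gripper value outside its range is refused whole. The fingers move at their own pace and stop on an object; "squeeze" is the grip in N (left out, the last holds). Time passes only in rows, so rows that repeat a pose let the fingers close. It gives the time, the measured TCP pose, the force and the opening at its end, in the units of the state.
- bot.observe(): the state, without advancing time (a new reading comes with each control period).
- snapshot(name): name is "scene" or "top" or "wrist"; returns a dict with "img" (384x512x3 uint8, red, green, blue), "z_map" (384x512 float32, m along the optical axis (not along the pixel's ray), 0 where there is no reading), "fovy" (degrees; the focal length in pixels is half the picture's height over the tangent of half this angle, whatever the lens; pixels are square), "cx", "cy" (the principal point, pixels), "origin" and "orientation" of the camera in the world. Camera axes: x right, y down, z forward; pixel columns grow to the right and rows downward; lengths in m; the calibration is good to about 2 mm. A picture is of the moment at which its call begins.
- order.finish_job(): hands the job in, once; it reports no verdict.
The state is a dict: "time": time; "qpos": joint angles; "joint_vel": joint speeds; "joint_efforts": joint torques, N m; "tool_pos": TCP position; "tcp_rot": TCP orientation; "wrist_force": force on the tool from outside, world axes, zero at the start; "moment": the same for the moment, N m; "finger_gap": finger opening in m.
Only numpy, scipy, OpenCV 4.12 (cv2) and the standard library are available. Lean on these libraries where they do the work, as an engineer would, in place of code of your own. Each camera call takes 0.05 s, during which the arm holds its last target.

## Working session

There is one attempt and no reset: what is moved stays moved. The work goes in short steps, Python scripts to look and compute and a tool call to move; the robot and the scene stay as the last step left them, time stands still between calls to the robot, and variables do not carry over. Pictures are saved under pics/ and viewed, and the job is handed in when it is done.

Besides the shell and the picture viewer there is one more tool, called after "Emit:" as name(argument=value, ...) on one line, values as JSON. step_arm: Moves the arm, as the interface text tells. Its arguments: {"type":"object","properties":{"delta_pos":{"type":"array","items":{"type":"array","items":{"type":"number"}}},"roll":{"type":"array","items":{"type":"number"}},"grip":{"type":"array","items":{"type":"number"}},"squeeze":{"type":"number"}},"required":["delta_pos","roll","grip"]}

```bash
ls; mkdir -p pics
python3 - <<'E'
from bench import bot,snapshot
import cv2,numpy as np
for n in ["scene","top","wrist"]:
    s=snapshot(n); cv2.imwrite(f"pics/{n}0.png",s["img"][:,:,::-1]); np.savez(f"{n}0.npz",**s)
    print(n,s["fovy"],s["cx"],s["cy"],s["origin"],s["orientation"])
o=bot.observe();print(o)
E
```

```text
pics
scene 53.393372194579456 248.97546434342 189.24022194300437 [0.68546782 0.44928465 0.8228653 ] [-147.89437879    0.55374568  162.38644381]
top 55.02686031957077 259.7873743833556 192.54217606954774 [0.3793269  0.01660052 0.92650836] [-167.31734393   -0.33678944  -86.63257592]
wrist 70.69350402904473 255.15306899429524 193.62065299268977 [ 0.25067944 -0.57773074  0.3732253 ] [ 1.63246581e+02  1.20513958e-01 -7.32167874e+01]
{'time': 0.15, 'qpos': array([-7.72165861e+01,  1.76950087e+01,  9.36712343e+01, -1.11372878e-03,
        6.87381912e+01, -3.99346281e+00]), 'joint_vel': array([-0.15044783, -0.07874858, -0.23970659, -0.04131358, -0.06695569,
       -0.03047983]), 'joint_efforts': array([-2.30620835e-04, -4.15802157e+01, -2.77145720e+01, -1.26627911e-04,
        6.04173998e-03,  8.76136539e-06]), 'tool_pos': array([ 0.18023985, -0.59782141,  0.25230227]), 'tcp_rot': array([-1.79895747e+02, -6.23840294e-03,  1.67772758e+01]), 'wrist_force': array([-1.14065553, -0.43830608, -0.53899706]), 'moment': array([ 0.04129961, -0.02641291, -0.01651908]), 'finger_gap': 0.08562615104334739}
```

View pics/scene0.png

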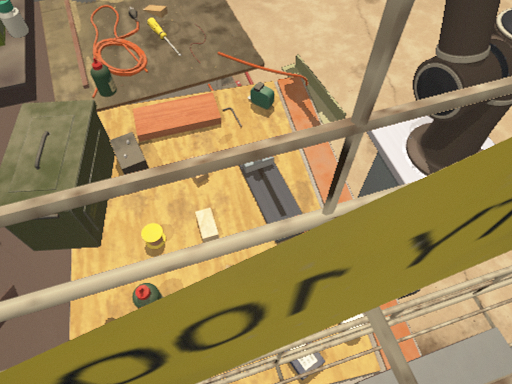

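View pics/top0.png

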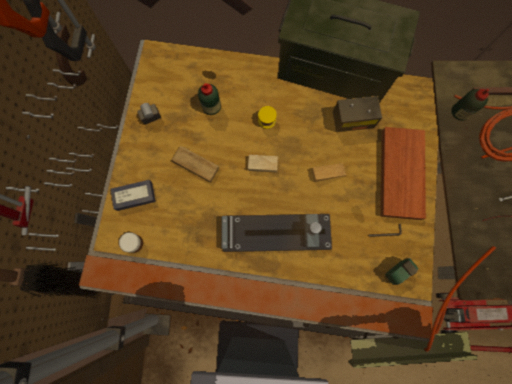

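```bash
cat > h.py <<'E'
import numpy as np,cv2
from scipy.spatial.transform import Rotation as R
def load(n): return dict(np.load(n+".npz"))
def f(s): return 192/np.tan(np.radians(s["fovy"])/2)
def rot(s): return R.from_euler('xyz',s["orientation"],degrees=True).as_matrix()
def plane(s,uv,z):
    uv=np.atleast_2d(np.asarray(uv,float)); F=f(s)
    d=np.c_[(uv[:,0]-s["cx"])/F,(uv[:,1]-s["cy"])/F,np.ones(len(uv))]@rot(s).T
    return s["origin"]+d*((z-s["origin"][2])/d[:,2])[:,None]
def cloud(s):
    F=f(s);v,u=np.mgrid[:384,:512];Z=s["z_map"]
    P=np.stack([(u-s["cx"])/F*Z,(v-s["cy"])/F*Z,Z],-1)@rot(s).T+s["origin"]
    P[Z==0]=np.nan;return P
E
python3 - <<'E'
from h import *
s=load("top0");P=cloud(s);im=s["img"][:,:,::-1]
c=im[120:270,150:370];cv2.imwrite("pics/c0.png",cv2.resize(c,None,fx=3.6,fy=3.6,interpolation=cv2.INTER_CUBIC))
for u,v in [(195,165),(263,162),(328,172),(240,150),(228,232),(280,245),(315,228),(322,240),(300,180)]: print(u,v,P[v,u].round(4),im[v,u])
# height map
h=P[...,2];x=np.clip((h+0.01)/0.11*255,0,255);x[np.isnan(x)]=0
cv2.imwrite("pics/h0.png",cv2.resize(x.astype(np.uint8)[120:270,150:370],None,fx=3.6,fy=3.6,interpolation=cv2.INTER_NEAREST))
E
```

```text
195 165 [0.6466 0.1939 0.0163] [ 60 113 145]
263 162 [0.6642 0.0198 0.0196] [ 98 148 179]
328 172 [ 0.6487 -0.1483  0.0159] [ 60 121 166]
240 150 [ 6.998e-01  8.240e-02 -1.000e-04] [ 35 102 145]
228 232 [0.4802 0.0962 0.0118] [36 44 51]
280 245 [ 0.456  -0.0343  0.0098] [51 55 61]
315 228 [ 0.4918 -0.107   0.0946] [119 133 140]
322 240 [ 0.4744 -0.1376  0.0105] [46 48 57]
300 180 [ 6.275e-01 -7.890e-02 -2.000e-04] [ 44 111 150]
```

View pics/c0.png

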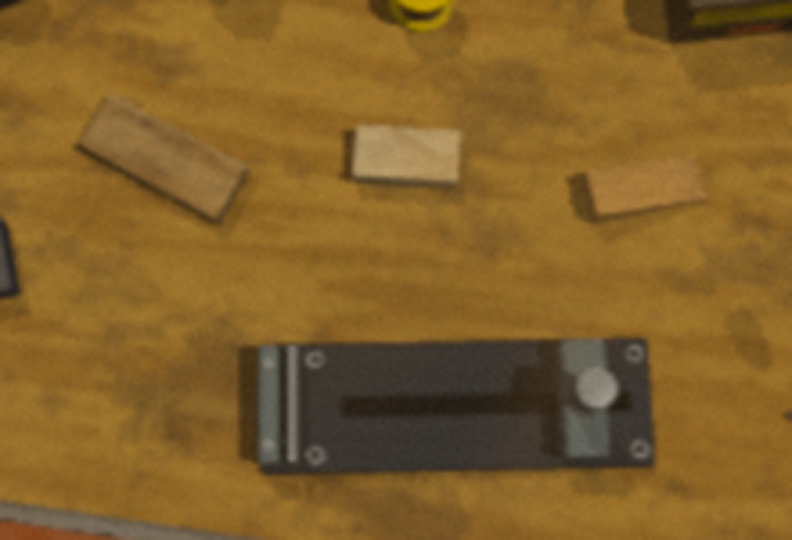

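View pics/h0.png

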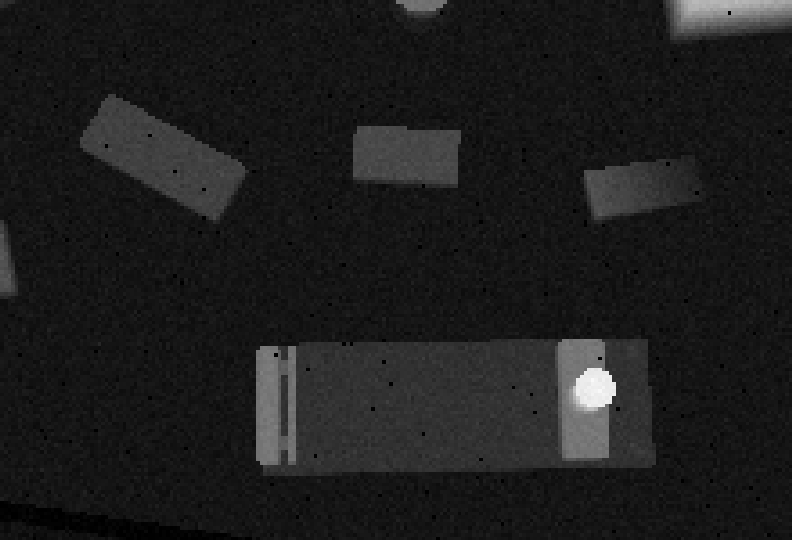

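The crop shows the long offcut at full-image (195,165), the short one at (263,162), and the wedge at (328,172). On the vise, the fixed jaw with its pad is at about col 230, and the moving jaw with its handle is at (315,227). Next I'll measure them.

```bash
cat > meas.py <<'E'
from h import *
import sys
def rect(P,m,lab,zs=None):
    q=P[m][:,:2];c,(a,b),t=cv2.minAreaRect((q*1000).astype(np.float32))
    bx=cv2.boxPoints((c,(a,b),t)); e=[bx[1]-bx[0],bx[2]-bx[1]];L=max(e,key=np.linalg.norm)
    ang=np.degrees(np.arctan2(L[1],L[0]))%180
    print(lab,"c",np.round(c,1),"size",round(a,1),round(b,1),"long-axis yaw",round(ang,1),"z",np.nanmedian(P[m][:,2]).round(4), "n",m.sum())
def comps(P,lo,hi,box):
    with np.errstate(invalid='ignore'):
        m=(P[...,2]>lo)&(P[...,2]<hi)&(P[...,0]>box[0])&(P[...,0]<box[1])&(P[...,1]>box[2])&(P[...,1]<box[3])
    n,l,st,_=cv2.connectedComponentsWithStats(m.astype(np.uint8))
    return [l==i for i in range(1,n) if st[i,4]>60]
E
python3 - <<'E'
from meas import *
P=cloud(load("top0"))
for m in comps(P,.009,.03,(.57,.73,-.25,.3)): rect(P,m,"loose")
for m in comps(P,.006,.016,(.4,.56,-.2,.18)): rect(P,m,"base")
for m in comps(P,.03,.05,(.4,.56,-.2,.18)): rect(P,m,"jaws")
for m in comps(P,.088,.1,(.4,.56,-.2,.18)): rect(P,m,"handle")
E
```

```text
loose c [652.4 195.7] size 115.2 45.4 long-axis yaw 64.1 z 0.018 n 780
loose c [663.3  21.7] size 74.9 38.9 long-axis yaw 89.8 z 0.021 n 450
loose c [ 650.1 -143.1] size 34.5 68.9 long-axis yaw 106.1 z 0.0174 n 319
base c [487.8 -24.9] size 90.2 267.6 long-axis yaw 94.5 z 0.0113 n 3096
jaws c [ 494.4 -107.3] size 78.1 30.4 long-axis yaw 3.8 z 0.0409 n 327
jaws c [477.3  98.8] size 77.3 24.8 long-axis yaw 4.4 z 0.0402 n 284
handle c [ 494.5 -107.5] size 23.9 23.2 long-axis yaw 1.2 z 0.0919 n 97
```

```bash
cat > go.py <<'E'
import sys
from h import *
from bench import bot
def to(x,y,z,yaw):
    o=bot.observe();M=R.from_euler('xyz',o["tcp_rot"],degrees=True).as_matrix()
    d=M.T@(np.array([x,y,z])-o["tool_pos"]);t=(o["tcp_rot"][2]-yaw+180)%360-180
    print("t",round(o["time"],2),"pos",o["tool_pos"].round(4),"rot",o["tcp_rot"].round(2),"F",o["wrist_force"].round(1),"gap",round(o["finger_gap"],4),"-> delta",d.round(4),"roll",round(t,2))
if __name__=="__main__": to(*map(float,sys.argv[1:]))
E
python3 go.py .6524 .1957 .22 64.1
python3 - <<'E'
from h import *
from bench import bot
print(bot.tip_reach)
P=cloud(load("top0"));q=P[np.isfinite(P[...,2])&(P[...,2]>.1)]
for x0 in np.arange(0,1.0,.1): print(round(x0,1),[ (round(float(w.max()),2) if len(w) else 0) for y0 in np.arange(-.7,.4,.1) for w in [q[(q[:,0]>=x0)&(q[:,0]<x0+.1)&(q[:,1]>=y0)&(q[:,1]<y0+.1)][:,2]]])
E
```

```text
t 0.15 pos [ 0.1802 -0.5978  0.2523] rot [-1.799e+02 -1.000e-02  1.678e+01] F [-1.1 -0.4 -0.5] gap 0.0856 -> delta [ 0.6811 -0.6234  0.0335] roll -47.32
0.022
0.0 [0, 0, 0, 0, 0, 0, 0, 0, 0, 0, 0]
0.1 [0, 0, 0, 0, 0, 0, 0, 0, 0, 0, 0]
0.2 [0, 0, 0, 0, 0, 0, 0, 0, 0, 0, 0]
0.3 [0, 0, 0, 0, 0, 0, 0, 0, 0, 0, 0]
0.4 [0, 0, 0, 0, 0, 0, 0, 0, 0, 0, 0]
0.5 [0, 0, 0, 0, 0, 0, 0, 0, 0, 0, 0]
0.6 [0, 0, 0, 0, 0, 0, 0, 0, 0, 0, 0]
0.7 [0, 0, 0, 0, 0, 0, 0, 0, 0, 0, 0]
0.8 [0, 0.12, 0.14, 0.17, 0.19, 0.19, 0.19, 0, 0.12, 0, 0]
0.9 [0, 0, 0, 0.19, 0.2, 0.21, 0.19, 0.19, 0, 0, 0]
```

Emit:
step_arm(delta_pos=[[0.042,-0.038,0],[0.084,-0.077,0],[0.126,-0.115,0],[0.168,-0.154,0],[0.21,-0.192,0]], roll=[0,0,0,0,0], grip=[0.085,0.085,0.085,0.085,0.085])

```text
time: 0.78
tool_pos: [0.3265, -0.3522, 0.2531]
tcp_rot: [-180.0, -0.0, 16.7]
wrist_force: [1.7, -0.6, -0.3]
finger_gap: 0.085
```

Emit:
step_arm(delta_pos=[[0.042,-0.038,0],[0.084,-0.077,0],[0.126,-0.115,0],[0.168,-0.154,0],[0.21,-0.192,0]], roll=[0,0,0,0,0], grip=[0.085,0.085,0.085,0.085,0.085])

```text
time: 1.4
tool_pos: [0.4722, -0.1078, 0.2533]
tcp_rot: [180.0, -0.0, 16.8]
wrist_force: [0.6, -0.6, -0.5]
finger_gap: 0.085
```

```bash
python3 go.py .6524 .1957 .20 64.1
```

```text
t 1.4 pos [ 0.4722 -0.1078  0.2533] rot [ 1.7998e+02 -1.0000e-02  1.6780e+01] F [ 0.6 -0.6 -0.5] gap 0.085 -> delta [ 0.2601 -0.2385  0.0532] roll -47.32
```

Emit:
step_arm(delta_pos=[[0.04,-0.037,0],[0.08,-0.074,0],[0.12,-0.111,0],[0.16,-0.148,0],[0.2,-0.185,0.02]], roll=[-9,-18,-27,-36,-45], grip=[0.085,0.085,0.085,0.085,0.085])

```text
time: 2.02
tool_pos: [0.6119, 0.1272, 0.2349]
tcp_rot: [179.8, -0.1, 62.1]
wrist_force: [0.5, 0.2, -0.6]
finger_gap: 0.0849
```

```bash
python3 go.py .6524 .1957 .14 64.1
```

```text
t 2.02 pos [0.6119 0.1272 0.2349] rot [ 1.7978e+02 -1.4000e-01  6.2090e+01] F [ 0.5  0.2 -0.6] gap 0.0849 -> delta [0.0793 0.0033 0.0951] roll -2.01
```

Emit:
step_arm(delta_pos=[[0.04,0.003,0.02],[0.079,0.003,0.05],[0.079,0.003,0.095],[0.079,0.003,0.095],[0.079,0.003,0.095]], roll=[-2,-2,-2,-2,-2], grip=[0.085,0.085,0.085,0.085,0.085])

```text
time: 2.65
tool_pos: [0.6502, 0.1933, 0.1392]
tcp_rot: [180.0, -0.0, 63.8]
wrist_force: [0.3, -0.2, 0.9]
finger_gap: 0.0851
```

```bash
python3 go.py .6524 .1957 .024 64.1
python3 - <<'E'
from h import *
from bench import snapshot
from meas import *
s=snapshot("wrist");cv2.imwrite("pics/w1.png",s["img"][:,:,::-1])
P=cloud(s)
for m in comps(P,.012,.026,(.57,.75,.1,.3)): rect(P,m,"loose")
E
```

```text
t 2.65 pos [0.6502 0.1933 0.1392] rot [ 1.7996e+02 -2.0000e-02  6.3750e+01] F [ 0.3 -0.2  0.9] gap 0.0851 -> delta [0.0031 0.0008 0.1152] roll -0.35
loose c [578.7 298.3] size 17.9 2.8 long-axis yaw 16.5 z 0.0208 n 106
loose c [653.3 195.2] size 115.1 45.1 long-axis yaw 64.4 z 0.0194 n 5792
```

View pics/w1.png

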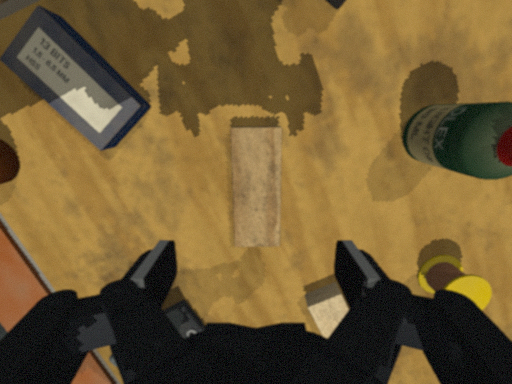

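Emit:
step_arm(delta_pos=[[0.003,0.001,0.03],[0.003,0.001,0.065],[0.003,0.001,0.065]], roll=[-0.5,-0.5,-0.5], grip=[0.06,0.06,0.06], squeeze=40)

```text
time: 3.08
tool_pos: [0.6507, 0.1948, 0.0725]
tcp_rot: [-179.8, 0.1, 64.2]
wrist_force: [0.4, -0.5, -0.2]
finger_gap: 0.0595
```

```bash
python3 go.py .6530 .1955 .026 64.3
python3 - <<'E'
from h import *
from bench import snapshot,bot
s=snapshot("wrist");cv2.imwrite("pics/w2.png",s["img"][:,:,::-1])
P=cloud(s); o=bot.observe();M=R.from_euler('xyz',o["tcp_rot"],degrees=True).as_matrix()
Q=(P-o["tool_pos"])@M
with np.errstate(invalid='ignore'):
  for sg in(1,-1):
    m=(sg*Q[...,1]>.027)&(sg*Q[...,1]<.06)&(abs(Q[...,0])<.015)&(Q[...,2]>-.03)&(P[...,2]>.03)
    print(m.sum(), np.sort(Q[m][:,2])[-10:].round(4), np.percentile(Q[m][:,1],[2,98]),np.percentile(Q[m][:,2],[90,98,99]))
E
```

```text
t 3.08 pos [0.6507 0.1948 0.0725] rot [-1.7985e+02  1.2000e-01  6.4230e+01] F [ 0.4 -0.5 -0.2] gap 0.0595 -> delta [0.0017 0.002  0.0465] roll -0.07
2263 [0.0174 0.0174 0.0175 0.0178 0.0178 0.0181 0.0181 0.0183 0.0184 0.0187] [0.02925706 0.05253153] [0.00843858 0.01487542 0.01616853]
2242 [0.0172 0.0172 0.0174 0.0174 0.0174 0.0175 0.0179 0.018  0.0181 0.0189] [-0.05338665 -0.03030788] [0.00836188 0.01480182 0.01578739]
```

View pics/w2.png

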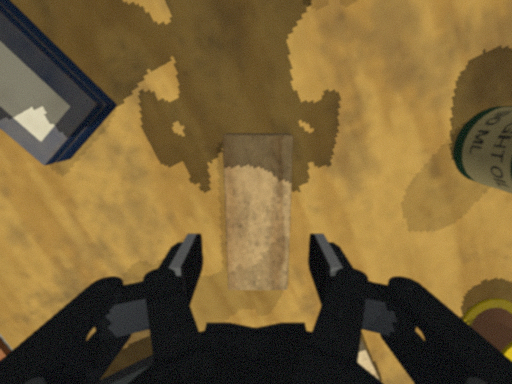

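The offcut (225–290, 135–290) sits midway between the open fingers (200 and 310). The tips are about 18 mm ahead of the TCP at this opening.

Emit:
step_arm(delta_pos=[[0.002,0.001,0.024],[0.002,0.001,0.048],[0.002,0.001,0.048],[0.002,0.001,0.048],[0.002,0.001,0.048]], roll=[0,0,0,0,0], grip=[0.06,0.06,0.06,0.035,0.035], squeeze=40)

```text
time: 3.75
tool_pos: [0.6546, 0.1973, 0.0261]
tcp_rot: [179.9, -0.1, 64.3]
wrist_force: [0.5, -1.0, 0.0]
finger_gap: 0.0439
```

Emit:
step_arm(delta_pos=[[0,0,0],[0,0,0],[0,0,-0.03],[0,0,-0.07],[0,0,-0.07]], roll=[0,0,0,0,0], grip=[0.035,0.035,0.035,0.035,0.035])

```text
time: 4.38
tool_pos: [0.6573, 0.198, 0.1001]
tcp_rot: [179.6, -0.3, 64.3]
wrist_force: [0.2, 0.5, -0.6]
finger_gap: 0.0438
```

```bash
python3 go.py .6530 .1955 .09 64.3
python3 - <<'E'
from h import *
from bench import snapshot,bot
from meas import *
s=snapshot("wrist");cv2.imwrite("pics/w3.png",s["img"][:,:,::-1])
np.savez("w3.npz",**s)
o=bot.observe();P=cloud(s);M=R.from_euler('xyz',o["tcp_rot"],degrees=True).as_matrix();Q=(P-o["tool_pos"])@M
h=P[...,2];print(np.round(Q[150:330:15,257],4))
E
```

```text
t 4.38 pos [0.6573 0.198  0.1001] rot [179.59  -0.33  64.28] F [ 0.2  0.5 -0.6] gap 0.0438 -> delta [-0.0042 -0.0029  0.0101] roll -0.02
[[ 0.0569  0.0029  0.0033]
 [ 0.05    0.0029  0.0022]
 [ 0.0427  0.0029  0.0023]
 [ 0.0351  0.0029  0.0029]
 [ 0.0278  0.003   0.0016]
 [ 0.0193  0.003   0.0027]
 [ 0.0106  0.003   0.0036]
 [ 0.0028  0.003   0.002 ]
 [-0.0067  0.003   0.003 ]
 [-0.0165  0.0031  0.0036]
 [-0.026   0.0031  0.0034]
 [-0.036   0.0031  0.0034]]
```

View pics/w3.png

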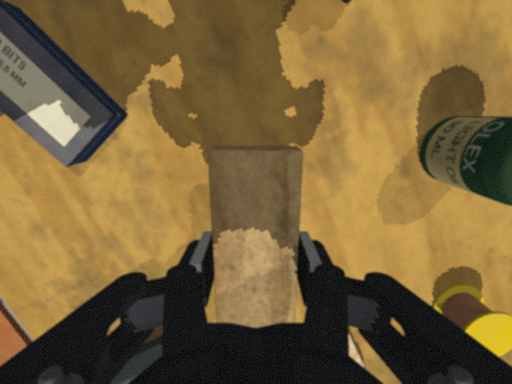

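The offcut is held level, with its top 3 mm ahead of the TCP and centred on it lengthwise (front end at row 147, +57 mm). Next I'll carry it over the vise.

```bash
python3 go.py .4844 .0210 .10 94.2
```

```text
t 4.42 pos [0.6555 0.1975 0.0977] rot [ 1.7979e+02 -1.7000e-01  6.4280e+01] F [-0.   0.7 -0.8] gap 0.0437 -> delta [-0.2333 -0.0775 -0.0033] roll -29.92
```

Emit:
step_arm(delta_pos=[[-0.047,-0.0155,-0.003],[-0.094,-0.031,-0.003],[-0.14,-0.047,-0.003],[-0.187,-0.062,-0.003],[-0.233,-0.0775,-0.003]], roll=[-6,-12,-18,-24,-30], grip=[0.035,0.035,0.035,0.035,0.035])

```text
time: 5.05
tool_pos: [0.4801, 0.0199, 0.0968]
tcp_rot: [-179.8, -0.0, 94.5]
wrist_force: [0.8, -0.4, -0.4]
finger_gap: 0.0438
```

Emit:
step_arm(delta_pos=[[0,0,0],[0,0,0]], roll=[0,0], grip=[0.035,0.035])

```text
time: 5.3
tool_pos: [0.4828, 0.0209, 0.0978]
tcp_rot: [-180.0, -0.0, 94.2]
wrist_force: [0.6, 0.4, -0.6]
finger_gap: 0.0443
```

```bash
python3 go.py .4844 .0210 .036 94.2
python3 - <<'E'
from h import *
from bench import snapshot,bot
from meas import *
s=snapshot("wrist");cv2.imwrite("pics/w4.png",s["img"][:,:,::-1])
P=cloud(s)
for m in comps(P,.03,.05,(.4,.56,.07,.18)): rect(P,m,"jaw/pad")
for m in comps(P,.006,.016,(.4,.56,-.2,.18)): rect(P,m,"base")
E
```

```text
t 5.3 pos [0.4828 0.0209 0.0978] rot [-1.7999e+02 -2.0000e-02  9.4200e+01] F [ 0.6  0.4 -0.6] gap 0.0443 -> delta [-0.0001  0.0016  0.0618] roll 0.0
jaw/pad c [478.4  98.3] size 80.1 24.6 long-axis yaw 4.2 z 0.0418 n 4270
base c [440.1  90.9] size 12.6 7.0 long-axis yaw 1.3 z 0.0123 n 153
base c [517.2  96.4] size 11.4 7.0 long-axis yaw 9.7 z 0.0124 n 143
base c [478.9  93.4] size 42.5 5.6 long-axis yaw 4.2 z 0.0125 n 491
base c [482.9  39. ] size 90.7 90.8 long-axis yaw 94.2 z 0.0125 n 4207
base c [450.3 -73.4] size 6.6 47.1 long-axis yaw 93.8 z 0.0122 n 226
base c [531.3 -67.5] size 10.4 46.4 long-axis yaw 94.5 z 0.0124 n 279
```

View pics/w4.png

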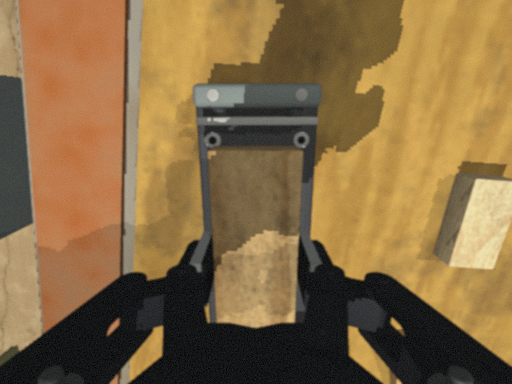

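The offcut (cols 209–301) is over the base with its front end just short of the pad (row 120). I'll lower it now.

Emit:
step_arm(delta_pos=[[0,0.001,0.025],[0,0.001,0.045],[0,0.001,0.055],[0,0.001,0.06],[0,0.001,0.062]], roll=[0,0,0,0,0], grip=[0.035,0.035,0.035,0.035,0.035])

```text
time: 5.98
tool_pos: [0.4842, 0.0213, 0.0367]
tcp_rot: [-180.0, -0.0, 94.3]
wrist_force: [-3.3, 0.8, 10.6]
finger_gap: 0.044
```

Emit:
step_arm(delta_pos=[[0,0,0.001],[0,0,0.002],[0,0,0.002]], roll=[0,0,0], grip=[0.035,0.035,0.035])

```text
time: 6.35
tool_pos: [0.4842, 0.0213, 0.0367]
tcp_rot: [-180.0, -0.0, 94.3]
wrist_force: [-5.3, 1.7, 14.4]
finger_gap: 0.0441
```

Contact force is 14 N, so it's down on the base. I'll release and rise.

Emit:
step_arm(delta_pos=[[0,0,-0.002],[0,0,-0.002],[0,0,-0.002],[0,0,-0.03],[0,0,-0.07]], roll=[0,0,0,0,0], grip=[0.07,0.07,0.07,0.07,0.07])

```text
time: 6.98
tool_pos: [0.4823, 0.021, 0.1035]
tcp_rot: [-179.8, -0.0, 94.3]
wrist_force: [-0.1, -0.4, 0.1]
finger_gap: 0.0701
```

Emit:
step_arm(delta_pos=[[0,0,-0.06],[-0.03,0,-0.1],[-0.08,0,-0.1],[-0.08,0,-0.1]], roll=[0,0,0,0], grip=[0.07,0.07,0.07,0.07])

```text
time: 7.48
tool_pos: [0.4905, -0.0614, 0.2051]
tcp_rot: [179.9, 0.1, 94.0]
wrist_force: [-0.4, 0.2, 0.8]
finger_gap: 0.0699
```

```bash
python3 go.py .4945 -.1075 .2 94.2
python3 - <<'E'
from h import *
from bench import snapshot,bot
from meas import *
s=snapshot("wrist");cv2.imwrite("pics/w5.png",s["img"][:,:,::-1])
P=cloud(s)
for m in comps(P,.024,.034,(.4,.56,-.06,.12)): rect(P,m,"offcut")
for m in comps(P,.035,.05,(.4,.56,-.2,.18)): rect(P,m,"jaws")
for m in comps(P,.006,.016,(.4,.56,-.2,.18)): rect(P,m,"base")
for m in comps(P,.088,.1,(.4,.56,-.2,.18)): rect(P,m,"handle")
E
```

```text
t 7.47 pos [ 0.4905 -0.0614  0.2051] rot [1.7989e+02 8.0000e-02 9.4050e+01] F [-0.4  0.2  0.8] gap 0.0699 -> delta [-0.0462  0.0008  0.0052] roll -0.15
offcut c [478.9  95.3] size 77.8 5.1 long-axis yaw 4.7 z 0.0308 n 312
offcut c [479.4  85.7] size 76.8 1.0 long-axis yaw 4.4 z 0.029 n 231
offcut c [484.8  19.8] size 45.0 115.0 long-axis yaw 94.4 z 0.0314 n 5095
jaws c [478.2 101.8] size 79.0 11.7 long-axis yaw 4.0 z 0.0421 n 1413
jaws c [479.6  88.1] size 77.6 5.8 long-axis yaw 4.4 z 0.04 n 641
jaws c [ 494.1 -107. ] size 79.4 30.1 long-axis yaw 5.1 z 0.0423 n 1450
base c [487.1 -11.2] size 90.2 239.9 long-axis yaw 94.4 z 0.0124 n 8412
base c [ 468.  -147.8] size 30.0 23.9 long-axis yaw 1.4 z 0.0125 n 337
base c [ 527.2 -144.2] size 29.4 23.8 long-axis yaw 8.1 z 0.0125 n 352
handle c [ 494.3 -107.5] size 24.9 24.6 long-axis yaw 43.8 z 0.0931 n 531
```

View pics/w5.png

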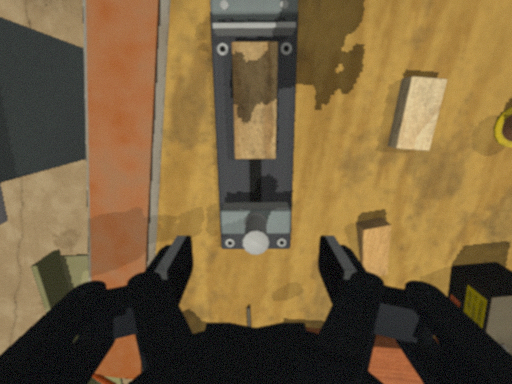

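The offcut lies flat at z≈0.0124, centred, with its axis at 94.4° against the base's 94.4°, in the picture at (255,100). The handle is at (256,242). The offcut is about 8 mm short of the pad, and the jaw needs about 66 mm of travel.

Emit:
step_arm(delta_pos=[[-0.046,0.001,0.03],[-0.046,0.001,0.08],[-0.046,0.001,0.08],[-0.046,0.001,0.08]], roll=[0,0,0,0], grip=[0.07,0.07,0.07,0.07])

```text
time: 8.02
tool_pos: [0.4944, -0.1037, 0.1247]
tcp_rot: [-180.0, -0.0, 94.3]
wrist_force: [0.2, 0.2, -0.0]
finger_gap: 0.0698
```

```bash
python3 go.py .4943 -.1073 .075 94.3
```

```text
t 8.03 pos [ 0.4944 -0.1037  0.1247] rot [-1.7999e+02 -2.0000e-02  9.4340e+01] F [ 0.2  0.2 -0. ] gap 0.0698 -> delta [-0.0036 -0.0004  0.0497] roll 0.04
```

Emit:
step_arm(delta_pos=[[-0.0035,0,0.03],[-0.0035,0,0.05],[-0.0035,0,0.05],[-0.0035,0,0.05],[-0.0035,0,0.05]], roll=[0,0,0,0,0], grip=[0.07,0.07,0.015,0.015,0.015], squeeze=50)

```text
time: 8.65
tool_pos: [0.4942, -0.1083, 0.0762]
tcp_rot: [-179.9, 0.0, 94.3]
wrist_force: [-4.9, 1.0, 7.6]
finger_gap: 0.0227
```

Emit:
step_arm(delta_pos=[[0,0,0],[0,0,0],[0.004,0,0],[0.008,0,0],[0.012,0,0]], roll=[0,0,0,0,0], grip=[0.015,0.015,0.015,0.015,0.015])

```text
time: 9.28
tool_pos: [0.4934, -0.098, 0.0762]
tcp_rot: [-180.0, 0.2, 94.4]
wrist_force: [-4.9, -6.6, 5.2]
finger_gap: 0.0228
```

Emit:
step_arm(delta_pos=[[0.008,0,0],[0.016,0,0],[0.024,0,0],[0.031,0,0],[0.036,0,0]], roll=[0,0,0,0,0], grip=[0.015,0.015,0.015,0.015,0.015])

```text
time: 9.9
tool_pos: [0.4907, -0.0618, 0.0762]
tcp_rot: [-179.9, 0.2, 94.4]
wrist_force: [-5.3, -7.0, 6.7]
finger_gap: 0.0227
```

Emit:
step_arm(delta_pos=[[0.001,0,0],[0.002,0,0],[0.004,0,0],[0.006,0,0],[0.008,0,0]], roll=[0,0,0,0,0], grip=[0.015,0.015,0.015,0.015,0.015])

```text
time: 10.52
tool_pos: [0.49, -0.054, 0.0762]
tcp_rot: [-179.9, 0.2, 94.4]
wrist_force: [-6.8, -7.0, 6.5]
finger_gap: 0.0232
```

```bash
cat > chk.py <<'E'
from h import *
from bench import snapshot,bot
from meas import *
import sys
o=bot.observe();print(o["time"],o["tool_pos"].round(4),o["wrist_force"].round(1))
for n in ("wrist","top"):
    s=snapshot(n);cv2.imwrite(f"pics/{n}_{sys.argv[1]}.png",s["img"][:,:,::-1]);P=cloud(s)
    for m in comps(P,.024,.034,(.42,.56,-.08,.12)): rect(P,m,n+" offcut")
    for m in comps(P,.036,.05,(.4,.56,-.2,.18)): rect(P,m,n+" jaws")
    for m in comps(P,.01,.03,(.58,.75,-.05,.1)): rect(P,m,n+" short")
E
python3 chk.py a
```

```text
10.525 [ 0.49   -0.054   0.0762] [-6.8 -7.   6.5]
wrist offcut c [485.   17.4] size 78.5 115.3 long-axis yaw 94.2 z 0.0314 n 16028
wrist jaws c [490.1 -53.2] size 80.2 30.2 long-axis yaw 4.3 z 0.0423 n 3620
wrist short c [649.6  18.1] size 14.6 69.9 long-axis yaw 93.0 z 0.0184 n 1992
top offcut c [481.8  42.4] size 43.9 66.2 long-axis yaw 93.8 z 0.0303 n 447
top jaws c [476.6 104.5] size 77.1 12.7 long-axis yaw 4.7 z 0.041 n 194
top jaws c [479.2  87.9] size 75.3 2.8 long-axis yaw 4.4 z 0.0391 n 61
top short c [663.3  21.7] size 74.8 38.4 long-axis yaw 89.9 z 0.021 n 443
```

View pics/wrist_a.png

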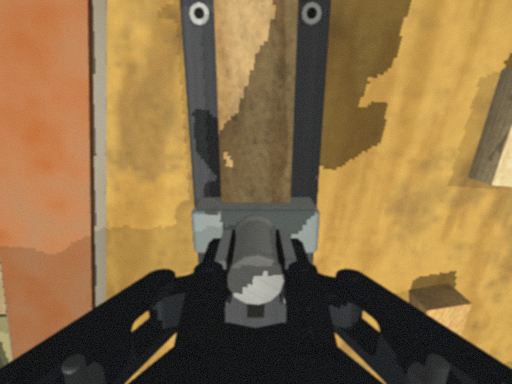

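The jaw face (row 205) has just reached the offcut's near end, and the offcut is still straight. I'll creep forward now and watch the y force.

Emit:
step_arm(delta_pos=[[0.001,0,0],[0.002,0,0],[0.003,0,0],[0.004,0,0],[0.005,0,0]], roll=[0,0,0,0,0], grip=[0.015,0.015,0.015,0.015,0.015])

```text
time: 11.25
tool_pos: [0.4896, -0.0491, 0.0762]
tcp_rot: [-179.9, 0.2, 94.4]
wrist_force: [-4.4, -7.4, 6.4]
finger_gap: 0.0227
```

Emit:
step_arm(delta_pos=[[0.0005,0,0],[0.001,0,0],[0.0015,0,0],[0.002,0,0],[0.002,0,0]], roll=[0,0,0,0,0], grip=[0.015,0.015,0.015,0.015,0.015])

```text
time: 11.88
tool_pos: [0.4895, -0.047, 0.0763]
tcp_rot: [-179.9, 0.2, 94.4]
wrist_force: [-4.7, -5.5, 7.4]
finger_gap: 0.0231
```

Emit:
step_arm(delta_pos=[[0.0005,0,0],[0.001,0,0],[0.0015,0,0],[0.002,0,0],[0.0025,0,0]], roll=[0,0,0,0,0], grip=[0.015,0.015,0.015,0.015,0.015])

```text
time: 12.5
tool_pos: [0.4893, -0.0446, 0.0762]
tcp_rot: [-179.9, 0.2, 94.4]
wrist_force: [-5.3, -7.2, 6.4]
finger_gap: 0.0229
```

Emit:
step_arm(delta_pos=[[0.0005,0,0],[0.001,0,0],[0.0015,0,0],[0.002,0,0]], roll=[0,0,0,0], grip=[0.015,0.015,0.015,0.015])

```text
time: 13.0
tool_pos: [0.4892, -0.043, 0.0763]
tcp_rot: [-179.9, 0.2, 94.4]
wrist_force: [-4.8, -9.0, 6.5]
finger_gap: 0.0229
```

Emit:
step_arm(delta_pos=[[0.0005,0,0],[0.001,0,0],[0.0015,0,0],[0.0015,0,0]], roll=[0,0,0,0], grip=[0.015,0.015,0.015,0.015])

```text
time: 13.5
tool_pos: [0.4891, -0.0418, 0.0762]
tcp_rot: [-179.9, 0.3, 94.4]
wrist_force: [-5.2, -10.1, 7.0]
finger_gap: 0.0226
```

```bash
python3 chk.py b; python3 -c "
from bench import bot
print(bot.observe()['wrist_force'])"
```

```text
13.5 [ 0.4891 -0.0418  0.0762] [ -5.2 -10.1   7. ]
wrist offcut c [483.5  30.3] size 78.3 116.8 long-axis yaw 94.6 z 0.0314 n 16188
wrist jaws c [489.3 -40.9] size 80.1 29.9 long-axis yaw 4.4 z 0.0423 n 3622
wrist short c [645.4  19.2] size 18.0 76.0 long-axis yaw 102.7 z 0.0193 n 2443
top offcut c [480.6  58.3] size 44.4 58.6 long-axis yaw 93.6 z 0.0304 n 400
top offcut c [483.8  -8.6] size 42.3 22.2 long-axis yaw 32.7 z 0.0304 n 98
top jaws c [476.7 104.6] size 77.1 12.7 long-axis yaw 4.6 z 0.041 n 194
top jaws c [478.9  90.3] size 74.8 2.9 long-axis yaw 4.4 z 0.0392 n 61
top short c [663.5  21.6] size 38.9 74.8 long-axis yaw 90.5 z 0.0212 n 442
[-5.73398802 -9.82848137  6.07665013]
```

View pics/wrist_b.png

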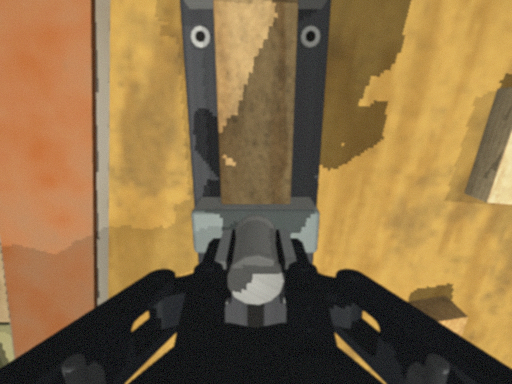

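The pad has moved in 2.4 mm (from y 87.9 to 90.3) and the force is about 10 N. I'll push 1 mm more, then open.

Emit:
step_arm(delta_pos=[[0.0005,0,0],[0.001,0,0],[0.001,0,0],[0.001,0,0]], roll=[0,0,0,0], grip=[0.015,0.015,0.015,0.015])

```text
time: 14.1
tool_pos: [0.4891, -0.0411, 0.0763]
tcp_rot: [-179.9, 0.3, 94.4]
wrist_force: [-5.9, -11.4, 6.4]
finger_gap: 0.0229
```

Emit:
step_arm(delta_pos=[[0,0,0],[0,0,0],[0,0,0],[0,0,-0.03],[0,0,-0.08]], roll=[0,0,0,0,0], grip=[0.065,0.065,0.065,0.065,0.065])

```text
time: 14.72
tool_pos: [0.4874, -0.0377, 0.1533]
tcp_rot: [-179.7, -0.1, 94.3]
wrist_force: [0.7, 0.2, -0.1]
finger_gap: 0.0649
```

Emit:
step_arm(delta_pos=[[-0.02,0,-0.06],[-0.06,0,-0.08],[-0.1,0,-0.08],[-0.1,0,-0.08]], roll=[0,0,0,0], grip=[0.065,0.065,0.065,0.065])

```text
time: 15.22
tool_pos: [0.4973, -0.14, 0.2351]
tcp_rot: [179.9, 0.1, 94.1]
wrist_force: [0.6, 0.6, 0.1]
finger_gap: 0.0649
```

```bash
python3 chk.py c
```

```text
15.225 [ 0.4973 -0.14    0.2351] [0.6 0.6 0.1]
wrist offcut c [485.6   9. ] size 45.0 68.0 long-axis yaw 94.5 z 0.0313 n 2923
wrist jaws c [489.4 -40.8] size 80.1 29.9 long-axis yaw 4.9 z 0.0423 n 1551
wrist short c [663.8  21. ] size 39.1 75.4 long-axis yaw 90.1 z 0.0222 n 3005
top offcut c [483.2  31.3] size 45.0 113.2 long-axis yaw 95.2 z 0.0302 n 868
top jaws c [489.1 -40.6] size 79.7 29.2 long-axis yaw 3.1 z 0.0413 n 302
top jaws c [476.8 104.6] size 77.3 12.9 long-axis yaw 4.6 z 0.041 n 195
top jaws c [478.8  91.5] size 74.9 5.2 long-axis yaw 4.4 z 0.0389 n 91
top short c [663.7  21.6] size 39.1 74.7 long-axis yaw 90.4 z 0.0211 n 442
```

View pics/wrist_c.png

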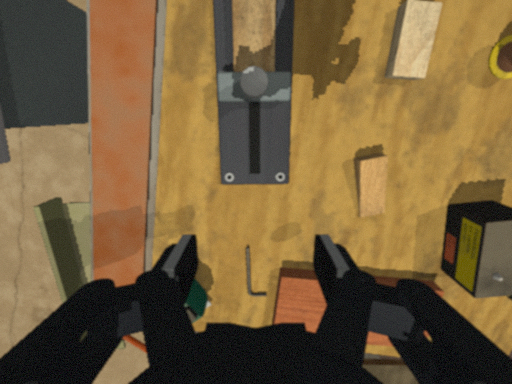

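The arm is clear, the jaw stayed put (y −40.8 mm against −40.9 mm while held), the pad is about 3 mm in, and the short offcut at (415,40) hasn't moved. I'm handing in.

```bash
python3 -c "
from bench import order
print(order.finish_job())"
```

```text
the job is handed in; nothing more can be done
None
```

The long offcut is clamped in the slide vise, and I handed the job in at about 15 s. The hand-in reports no verdict, and I had no direct reading of the nip force.

- **Placing:** I laid the offcut flat between the jaws, about 8 mm short of the pad. I then gripped the handle and slid the moving jaw about 66 mm. The last part was done in steps of about 1 mm or less, and the push force rose from about 7 N to 11 N.
- **Offcut:** After release its top was at 30–31 mm, which is flat on the base. It was centred across the jaws to within about 1–2 mm, with its axis within 1° of the vise's.
- **Nip:** The pad was about 3 mm in, which at 1.5 N per mm is about 5 N. The jaw did not spring back when I let go.
- **Short offcut and robot:** The short offcut moved less than 1 mm. The arm was clear and touching nothing.
- **Disagreement:** The two cameras differ by 1–2 mm in height and up to about 1° in angle, within their calibration. No check failed.

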